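Brush out the dust pot and hold its bayonet cap home

ROBOT

A 6-joint arm with a two-finger parallel gripper is mounted at the origin on the work surface. World frame = base frame: x ahead of the robot, y to its left, z up, the work surface at z = 0. Lengths are in mm, angles in rad, forces in N, time in s.
With the tool pointing down it reaches from about 275 to 750 mm from the base axis. Payload 10.2 kg.
Tool frame: the origin (TCP) lies midway between the tips of the shut fingers; the grasp point (between the pads) lies grip_depth behind it (grip_depth is the distance from the TCP to the grasp point, in mm); z points along the fingers, y is the line along which they close (so a half turn about z gives the same grasp; the last joint's range is limited). The gripper opens to 85 mm and grips with 20 to 120 N. Pads are 22 mm wide; open, the fingers measure 114 mm over their backs; the gripper's body (76 mm by 85 mm) begins 54 mm behind the grasp point. The pads swing forward as they close: fully open they stand 13 mm farther back than shut.
Start: joints at [1.019, 0.313, 1.498, -0, 1.331, -0.223], TCP at [169.539, 496.878, 231.294] pointing down, gripper open.
Joint ranges: [-2.94, 2.94], [-0.97, 2.17], [0.19, 2.56], [-1.23, 4.37], [0.02, 3.11], [-2.88, 2.88]. Speed limits (rad/s): [2.39, 2.39, 3.01, 3.14, 3.14, 3.14].

INTERFACE

Orientations are given as a unit quaternion [w, x, y, z].
In Python, from rig import * gives the robot as it stands.
- The arm moves only by the tool servo_tool, never from a script. Its argument "commands" is a list of rows, each a list of 3 entries, a list of its own where there are three numbers: the gripper command: -1 is fully open, 1 is shut, values between are in proportion, then the shift along the tool's x, y, z in m, then the turn, a rotation vector about the tool's x, y, z in units of 6 degrees (1.0 is 6 degrees). In form: [[grip, [dx, dy, dz], [ax, ay, az]], ...]. A call has 1 to 10 rows; each row shifts and turns the commanded pose from where the row before left it, along the tool's axes as they then stand; what a row does not reach is not made up. A row lasts 1/12 s, in which the tool goes at most 41.7 mm and 7.16 degrees, less where a joint would pass 70% of its speed; a pose out of reach is approached as far as the arm can. A call is refused whole if a number of a shift passes 0.0417 or a number of a turn 1, either way. A call with a gripper value outside its range is refused whole. The fingers move at their own pace and stop on an object; "squeeze" is the grip in N (left out, the last holds). Time passes only in rows, so rows that do not move let the fingers close. It gives the time, the measured TCP pose, the force, the opening and the grip force at its end, in the units of the state.
- sense(): the state, without advancing time (a new reading comes with each control period).
- capture(name): name is "scene" or "side" or "wrist"; returns a dict with "pixels" (400x640x3 uint8, red, green, blue), "z_map" (400x640 float32, mm along the optical axis (not along the pixel's ray), 0 where there is no reading), "fx", "fy", "cx", "cy" (pixels), "rvec" (rotation vector, rad) and "tvec" (3), from world to camera coordinates, as OpenCV has them; the wrist camera has in their place "T_tool_cam" (4x4, takes a point from camera to tool coordinates, whose origin is the TCP and whose axes are the flange's). Camera axes: x right, y down, z forward; pixel columns grow to the right and rows downward; lengths in mm; the calibration is good to about 2 mm. The wrist camera is an equidistant fisheye: a pixel r from the principal point sees the ray r / f radians off the axis. A picture is of the moment at which its call begins: read the wrist's pose just before it.
- finish_job(): hands the job in; it is judged then, once.
The state is a dict: "time_s": time; "joints": joint angles; "dq": joint speeds; "tau": joint torques, N m; "eef_pos": TCP position; "ee_rot": TCP orientation; "force": force on the tool from outside, world axes, zero at the start; "wrist_torque": the same for the moment, N m; "grip_width": opening from 0.0 (shut) to 1.0 (fully open); "grip_force": force on a finger pad.
Only numpy, scipy, OpenCV 4.12 (cv2) and the standard library are available. Lean on these libraries where they do the work, as an engineer would, in place of code of your own. Each camera call takes 0.05 s, during which the arm holds its last target. There are 200 camera calls.

TASK

Take the brush from its holder, brush out the fixed dust pot with two full strokes (each one down to the pot's floor and back up to its mouth) and stand the brush back in its holder. Then fit the bayonet cap on the pot: lugs through the two notches, push down against the sprung seal ring, and twist a quarter turn clockwise seen from above. Finish still gripping the cap and holding it pressed fully home, its flange flat against the pot's collar with the seal ring pushed flush (let go, it would spring back up a little); leave everything else on the bench where it is.

Things in the scene. Friction and masses are not known exactly. Their poses are not given: they have to be found in the camera images.
- pot: Grey plastic dust pot fixed to the bench, round, 92 mm across, upright, on a thin dark foot disc 112 mm across. Origin: centre of its underside on the bench, z up. Inner floor 6 mm up; the open mouth on top. The mouth's two bayonet notches lie on the pot's +x and -x sides. Stops let a cap turn only clockwise (seen from above) from the notches, about 100 degrees at most.
- pot_mouth (a point): Centre of the pot's mouth, at the top of its aluminium collar, 105 mm above the bench; axes as the pot's. The collar is 6 mm thick, with a round hole 56 mm across and two notches 20 mm wide reaching 36 mm from the axis. Round it a sprung black seal ring, 91 mm across, stands 12 mm above the collar while the pot is open.
- seal_ring (a joint): Travel of the pot's sprung seal ring: 0 m = up, 0.012 m = flush with the collar (end of travel). The cap's flange pushes it down; the spring pushes up with 4 N at 0, 10 N at 0.012. The cap's lugs are below the collar and can turn only beyond 0.008; a turned cap that is let go rises to 0.008.
- cap: Loose aluminium bayonet cap, 0.2 kg, on the bench: stub 51 mm across with chamfered foot, two lugs along the cap's +x and -x (tips 34 mm from the axis, 14 mm wide, 5 to 12 mm above the foot), flange 90 mm across from 22 to 28 mm above the foot, grip bar on top. Origin: centre of the stub's foot, z up. Half a turn makes no difference. Fully home, the origin is 83 mm above the bench.
- cap_bar (a point): Middle of the cap's upright black grip bar, 49 mm above the cap's origin, axes as the cap's. The bar runs along the cap's x, right over the lugs: 50 mm long, 14 mm thick, from 28 to 62 mm above the foot.
- brush: Loose pot brush, about 0.09 kg, 200 mm long, standing upright in its holder with the bristles down: bristle head 41 mm across (solid core 36 mm) over the lowest 80 mm, thin steel shaft, then a round wooden handle 20 mm across from 130 to 200 mm. Origin: centre of the flat bristle foot, z along the brush to the handle.
- holder: Fixed steel brush holder, an open round tube 54 mm across (46 mm inside) and 70 mm high on an 80 mm square foot plate. Origin: centre of its underside on the bench. Its inner floor, on which the brush stands, is 6 mm up.
- marker: Marker pen lying on the bench, 130 mm long; bystander. Origin: under its middle.
- screwdriver: Screwdriver lying on the bench; bystander.
- tape: Roll of brown tape lying flat, 90 mm across, 25 mm high; bystander. Origin: centre of its underside.
- offcut: Foam block offcut, 100 x 60 x 30 mm; bystander. Origin: centre of its underside.
- offcut_l: L-shaped foam offcut, about 130 x 110 x 30 mm; bystander. Origin: underside of its long leg.
- glue: Glue bottle, 56 mm across, 150 mm high; bystander. Origin: centre of its underside.
- tin: Steel tin, 72 mm across, 90 mm high; bystander. Origin: centre of its underside.
- flat_lid: Plain round lid with a small round knob and no lugs, 80 mm across, 26 mm high; bystander, not the cap. Origin: centre of its underside.
Mind the look-alikes: they are no part of the job. Leave any brown or yellow look-alike of the cap alone.

How it is judged:
By the outcome, as a careful person would: the job done as asked, in the order asked, and still so for the second after the job is handed in, while the arm keeps its last pose, push and grip.
It also fails if it takes over 72 s, if anything falls off the work surface, if the arm or the gripper's body presses on something with over 40 N, if the wrist force passes 120 N, or if a joint passes its speed limit or range.

## Working session

There is one attempt and no reset: what is moved stays moved. The work goes in short steps, Python scripts to look and compute and a tool call to move; the robot and the scene stay as the last step left them, time stands still between calls to the robot, and variables do not carry over. Pictures are saved under pics/ and viewed, at most 10 in all, crops included, and the job is handed in when it is done.

Besides the shell and the picture viewer there is one more tool, called as name(argument=value, ...) on one line, values as JSON. servo_tool: Moves the arm, as the interface text tells. Its arguments: {"type":"object","properties":{"commands":{"type":"array"},"squeeze":{"type":"number"}},"required":["commands"]}

```bash
ls; mkdir -p pics; cat > h.py <<'E'
from rig import *
import numpy as np, cv2
from scipy.spatial.transform import Rotation as R
def save(c,n): cv2.imwrite(f'pics/{n}.png',c['pixels'][:,:,::-1])
def cloud(c):
    z=c['z_map'].astype(float); v,u=np.mgrid[:z.shape[0],:z.shape[1]]
    p=np.dstack([(u-c['cx'])/c['fx']*z,(v-c['cy'])/c['fy']*z,z])
    M=R.from_rotvec(np.ravel(c['rvec'])).as_matrix(); w=(p-np.ravel(c['tvec']))@M
    w[z<=0]=np.nan
    return w
E
python3 - <<'E'
from h import *
s=sense(); print({k:np.round(v,3).tolist() for k,v in s.items()})
for n in('scene','side'):
    c=capture(n); save(c,n+'0'); np.savez(n+'0.npz',**c); w=cloud(c); print(n,c['fx'],np.ravel(c['tvec']),-R.from_rotvec(np.ravel(c['rvec'])).as_matrix().T@np.ravel(c['tvec']))
    print(np.nanmedian(w[:,:,2]))
E
```

```text
pics
{'time_s': 0.0, 'joints': [1.019, 0.313, 1.498, 0.0, 1.331, -0.223], 'dq': [0.0, 0.0, -0.001, 0.0, 0.0, 0.0], 'tau': [0.001, -41.227, -25.974, -0.0, 0.004, -0.0], 'eef_pos': [169.407, 496.634, 230.726], 'ee_rot': [-0.0, 0.164, 0.987, -0.001], 'force': [-0.155, 0.882, 0.201], 'wrist_torque': [-0.014, -0.012, 0.001], 'grip_force': 0.0, 'grip_width': 1.0}
scene 387.96753879739504 [ 101.92949069 -303.51402126 1595.85517432] [1376.81209275   32.1824326   867.53493985]
-0.0335505578431929
side 397.65934198148636 [ 548.61608483  104.58338152 1043.07840093] [520.95289073 726.36934947 775.19384448]
0.776306477598363
```

View pics/scene0.png

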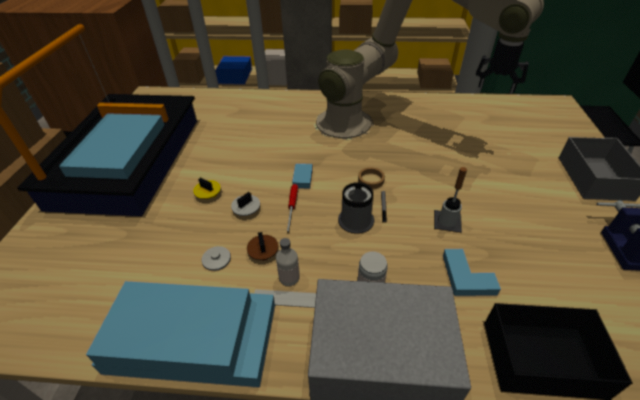

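View pics/side0.png

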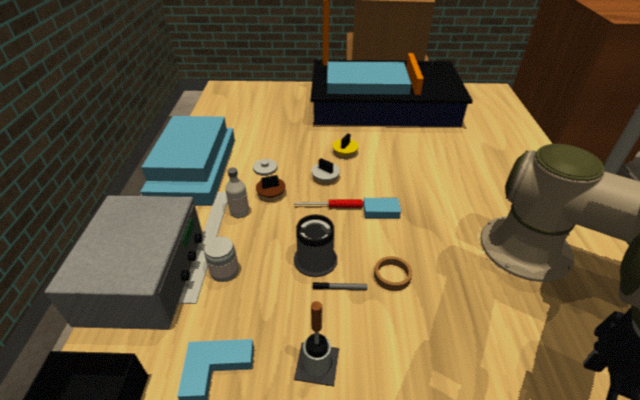

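The scene view shows the pot at (357,205), the brush in its holder at (455,200) and the grey cap at (246,206). In the side view they are at (315,240), (317,345) and (326,172). The yellow and brown caps are look-alikes.

```bash
cat > m.py <<'E'
from h import *
def ld(n): return dict(np.load(n+'0.npz'))
W={n:cloud(ld(n)) for n in('scene','side')}
def show(n,nm,u0,u1,v0,v1,z0,z1):
    w=W[n][v0:v1,u0:u1].reshape(-1,3); w=w[(w[:,2]>z0)&(w[:,2]<z1)]
    if len(w)<3: print(nm,n,'few'); return
    (cx,cy),r=cv2.minEnclosingCircle(w[:,:2].astype(np.float32))
    print(nm,n,len(w),'mean',w.mean(0).round(1),'min',w.min(0).round(),'max',w.max(0).round(),'circ',round(cx,1),round(cy,1),round(r,1))
show('scene','pot top',335,380,178,235,111,125)
show('side','pot top',290,340,205,270,111,125)
show('scene','pot foot',330,385,178,235,1.5,6)
for lo,hi in((80,120),(140,160),(160,180),(180,203),(203,212)):
    show('scene',f'brush{lo}',435,475,160,215,lo,hi); show('side',f'brush{lo}',300,335,295,350,lo,hi)
show('scene','hold',430,465,190,235,60,76); show('side','hold',295,345,330,385,60,76)
show('scene','capfl',228,265,188,222,24,32); show('side','capfl',305,345,152,190,24,32)
show('scene','capbar',228,265,185,222,40,70); show('side','capbar',305,345,150,190,40,70)
for n,(u0,u1,v0,v1) in (('scene',(228,265,185,222)),('side',(305,345,150,190))):
    w=W[n][v0:v1,u0:u1].reshape(-1,3); w=w[(w[:,2]>56)&(w[:,2]<68)]
    if len(w)>4: 
        (c,s,a)=cv2.minAreaRect(w[:,:2].astype(np.float32)); print('bartop',n,c,s,a,len(w))
        l=cv2.fitLine(w[:,:2].astype(np.float32),cv2.DIST_L2,0,.01,.01).ravel(); print(np.degrees(np.arctan2(l[1],l[0])))
E
python3 m.py
python3 - <<'E'
from h import *
a=cv2.imread('pics/scene0.png');b=cv2.imread('pics/side0.png')
f=lambda im,u,v,s=25: cv2.resize(im[v-s:v+s,u-s:u+s],(266,266),interpolation=3)
cv2.imwrite('pics/crops.png',np.vstack([np.hstack([f(a,357,200),f(a,455,200,40),f(a,246,206)]),np.hstack([f(b,315,240,30),f(b,317,340,45),f(b,326,172)])]))
E
```

```text
pot top scene 201 mean [552.3  59.7 114.8] min [505.  15. 111.] max [595. 104. 120.] circ 550.4 59.8 45.9
pot top side 332 mean [549.   61.6 116. ] min [504.  15. 111.] max [594. 105. 121.] circ 549.1 58.8 46.5
pot foot scene 265 mean [537.1  58.5   3.3] min [348. -27.   2.] max [613. 152.   6.] circ 481.9 68.0 150.7
brush80 scene 136 mean [540.8 336.2  87.5] min [515. 316.  80.] max [558. 356. 119.] circ 536.9 336.6 22.1
brush80 side 304 mean [535.9 337.   87.8] min [516. 317.  81.] max [556. 351. 120.] circ 535.9 336.0 20.5
brush140 scene 42 mean [543.9 335.  150.4] min [535. 328. 140.] max [549. 347. 160.] circ 540.0 336.9 9.8
brush140 side 65 mean [535.  343.8 150.3] min [526. 337. 141.] max [544. 347. 160.] circ 535.1 339.7 9.2
brush160 scene 42 mean [544.  335.4 169.9] min [535. 327. 160.] max [549. 345. 179.] circ 539.8 336.3 9.6
brush160 side 76 mean [535.6 343.6 170.4] min [526. 338. 160.] max [546. 346. 180.] circ 535.9 338.8 9.6
brush180 scene 56 mean [543.6 334.8 191.6] min [533. 327. 180.] max [549. 347. 203.] circ 540.7 336.8 10.6
brush180 side 89 mean [535.6 343.5 192.
[... 494 characters left out ...]
ene 309 mean [ 539.7 -282.1   27.1] min [ 488. -331.   24.] max [ 576. -243.   32.] circ 531.8 -285.4 46.0
capfl side 278 mean [ 528.5 -278.2   28.3] min [ 469. -396.   24.] max [ 572. -242.   32.] circ 507.1 -317.1 83.0
capbar scene 124 mean [ 533.7 -285.1   54.2] min [ 508. -305.   40.] max [ 555. -266.   65.] circ 531.3 -284.5 25.3
capbar side 123 mean [ 528.2 -282.9   55.1] min [ 506. -307.   40.] max [ 550. -266.   65.] circ 528.1 -287.6 26.9
bartop scene (530.2235107421875, -286.1661071777344) (16.158384323120117, 49.633609771728516) 53.558631896972656 63
-35.99794
bartop side (528.991455078125, -287.3424072265625) (16.95106315612793, 51.887638092041016) 54.299835205078125 63
-36.65798
```

View pics/crops.png

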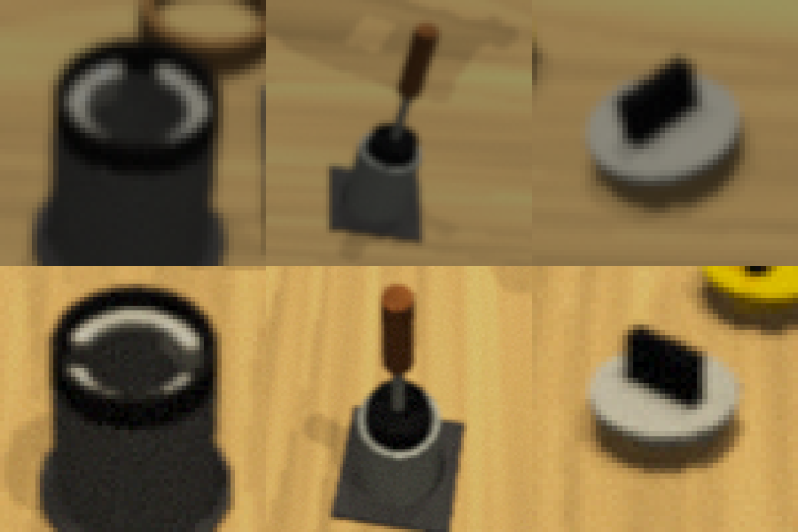

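The crops confirm that the notches face roughly ±x world. They put the brush near upright at about (538,337) and the cap bar at about -36° at (530,-286). All heights agree with the given sizes. Next I square the tool (y along world y) and look over the pot from above.

```bash
python3 - <<'E'
import rig; print([n for n in dir(rig) if n[0]!='_']); 
for n in dir(rig):
    v=getattr(rig,n)
    if isinstance(v,(int,float)) : print(n,v)
E
cat >> h.py <<'E'
def to(x,y,z,yaw=90):
    """rows of tool shifts from measured pose to world target (tool down)"""
    s=sense(); Rm=R.from_quat(np.roll(s['ee_rot'],-1)); d=np.array([x,y,z])-s['eef_pos']
    yv=Rm.apply([0,1,0]); yw=np.degrees(np.arctan2(yv[1],yv[0])); dy=(yaw-yw+180)%360-180
    tilt=np.degrees(np.arccos(-Rm.apply([0,0,1])[2]))
    print('t',round(s['time_s'],2),'pos',np.round(s['eef_pos'],1),'yaw',round(yw,2),'tilt',round(tilt,2),'F',np.round(s['force'],1),'w',round(s['grip_width'],3),'gf',s['grip_force'])
    print('world d',d.round(1),'tool shift mm (now)',Rm.inv().apply(d).round(1),'turn units tool z',round(-dy/6,2))
E
python3 -c "
from h import *
to(550,59,280)"
```

```text
['PlanningError', 'capture', 'finish_job', 'grip_depth', 'sense']
grip_depth 18.700000000000003
t 0.1 pos [169.4 496.7 230.8] yaw 71.16 tilt 0.07 F [-0.9  0.6 -0.2] w 0.999 gf 0.0
world d [ 380.6 -437.7   49.2] tool shift mm (now) [-501.5 -291.4  -49. ] turn units tool z -3.14
```

servo_tool(commands=[[-1, [0, 0, -0.04], [0, 0, -0.8]], [-1, [0, 0, -0.03], [0, 0, -0.8]], [-1, [0, 0, 0], [0, 0, -0.8]], [-1, [0, 0, 0], [0, 0, -0.75]]])

```text
time_s: 0.43
eef_pos: [169.7, 497.2, 302.8]
ee_rot: [0.001, -0.003, 1.0, 0.001]
force: [-0.1, -0.2, -0.4]
grip_width: 1.002
grip_force: 0.0
```

servo_tool(commands=[[-1, [-0.0253, -0.0292, 0], [0, 0, 0]], [-1, [-0.0253, -0.0292, 0], [0, 0, 0]], [-1, [-0.0253, -0.0292, 0], [0, 0, 0]], [-1, [-0.0253, -0.0292, 0], [0, 0, 0]], [-1, [-0.0253, -0.0292, 0], [0, 0, 0]], [-1, [-0.0253, -0.0292, 0], [0, 0, 0]], [-1, [-0.0253, -0.0292, 0], [0, 0, 0]], [-1, [-0.0253, -0.0292, 0], [0, 0, 0]]])

```text
time_s: 1.1
eef_pos: [372.9, 261.8, 301.2]
ee_rot: [-0.0, -0.001, 1.0, -0.0]
force: [0.1, 0.6, 0.2]
grip_width: 1.001
grip_force: 0.0
```

servo_tool(commands=[[-1, [-0.0253, -0.0292, 0], [0, 0, 0]], [-1, [-0.0253, -0.0292, 0], [0, 0, 0]], [-1, [-0.0253, -0.0292, 0], [0, 0, 0]], [-1, [-0.0253, -0.0292, 0.01], [0, 0, 0]], [-1, [-0.0253, -0.0292, 0.02], [0, 0, 0]], [-1, [-0.0253, -0.0292, 0.02], [0, 0, 0]], [-1, [-0.0253, -0.0292, 0.01], [0, 0, 0]], [-1, [0, 0, 0], [0, 0, 0]]])

```text
time_s: 1.77
eef_pos: [549.2, 57.0, 239.2]
ee_rot: [-0.002, 0.002, 1.0, -0.0]
force: [-0.2, -0.1, 0.3]
grip_width: 1.001
grip_force: 0.0
```

```bash
cat >> h.py <<'E'
def wrist(n):
    s=sense(); c=capture('wrist'); save(c,n); np.savez(n+'.npz',pos=s['eef_pos'],rot=s['ee_rot'],**c); return s,c
def wray(c,s,u,v):
    """world origin and unit ray(s) of wrist pixels"""
    x=np.asarray(u,float)-c['cx'];y=np.asarray(v,float)-c['cy'];fx,fy=float(c['fx']),float(c['fy'])
    a,b=x/fx,y/fy; th=np.hypot(a,b); k=np.where(th>1e-9,np.sin(th)/np.maximum(th,1e-9),1)
    d=np.stack([a*k,b*k,np.cos(th)],-1); T=c['T_tool_cam']; Rm=R.from_quat(np.roll(s['ee_rot'],-1)).as_matrix()
    return Rm@T[:3,3]+s['eef_pos'], d@(Rm@T[:3,:3]).T
def wplane(c,s,u,v,z):
    o,d=wray(c,s,u,v); t=(z-o[2])/d[...,2]; return o+t[...,None]*d
E
python3 - <<'E'
from h import *
to(550,59,250)
s,c=wrist('w1'); print(c['fx'],c['cx'],c['cy'],c['T_tool_cam'].round(3).tolist())
# rectify to world-plane top view at z=105, 0.25mm/px
g=np.arange(-65,65,.25); X,Y=np.meshgrid(550+g,59+g,indexing='ij')   # row = X+, col = Y+
T=c['T_tool_cam']; Rm=R.from_quat(np.roll(s['ee_rot'],-1)).as_matrix()
P=np.stack([X,Y,np.full_like(X,105)],-1); p=((P-s['eef_pos'])@Rm-T[:3,3])@T[:3,:3]
th=np.arctan2(np.hypot(p[...,0],p[...,1]),p[...,2]); r=np.hypot(p[...,0],p[...,1])
u=c['cx']+c['fx']*th*p[...,0]/r; v=c['cy']+c['fy']*th*p[...,1]/r
t=cv2.remap(c['pixels'],u.astype(np.float32),v.astype(np.float32),1)[:,:,::-1]
im=np.hstack([cv2.resize(c['pixels'][:,:,::-1],(640,400))[:, 100:380] if 0 else cv2.resize(c['pixels'][:,:,::-1],(280,175)),np.zeros((175,1,3),np.uint8)])
t=cv2.convertScaleAbs(t,alpha=2); can=np.zeros((520,800,3),np.uint8); can[:,280:]=t; can[:175,:280]=im[:,:280]
cv2.imwrite('pics/w1top.png',can)
E
```

```text
t 1.77 pos [549.2  57.  239.2] yaw 89.78 tilt 0.28 F [-0.2 -0.1  0.3] w 1.001 gf 0.0
world d [ 0.8  2.  10.8] tool shift mm (now) [ -0.7   2.  -10.8] turn units tool z -0.04
309.70691628693146 314.26802232411194 202.03194118900885 [[0.001, -0.962, -0.274, 69.427], [1.0, 0.001, -0.001, -0.338], [0.001, -0.274, 0.962, -143.034], [0.0, 0.0, 0.0, 1.0]]
```

View pics/w1top.png

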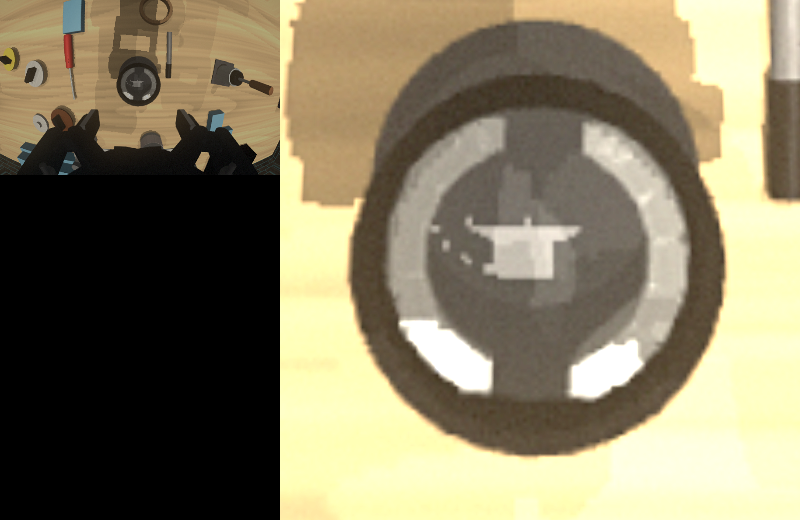

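Rectified at z=105 and 4 px/mm, the top view shows the hole centred near (538,255), with X down and Y right. That puts the pot axis at about (549.2, 58.8). The notches are centred at columns 543.5 (top) and 531 (bottom), so the notch axis is about -3° from world x. Now I move above the brush for a close look.

servo_tool(commands=[[-1, [0.0014, 0.035, -0.005], [0, 0, 0]], [-1, [0.0014, 0.035, -0.005], [0, 0, 0]], [-1, [0.0014, 0.035, -0.005], [0, 0, 0]], [-1, [0.0014, 0.035, -0.005], [0, 0, 0]], [-1, [0.0014, 0.035, -0.005], [0, 0, 0]], [-1, [0.0014, 0.035, -0.005], [0, 0, 0]], [-1, [0.0014, 0.035, 0], [0, 0, 0]], [-1, [0.0014, 0.035, 0], [0, 0, 0]], [-1, [0, 0, 0], [0, 0, 0]]])

```text
time_s: 2.57
eef_pos: [533.4, 347.7, 272.8]
ee_rot: [-0.0, -0.004, 1.0, 0.001]
force: [-1.2, -0.0, -1.0]
grip_width: 0.999
grip_force: 0.0
```

```bash
cat >> h.py <<'E'
def top(n,x,y,z,half,step,col=0):
    """rectified top view at height z from saved wrist shot; row = X+, col = Y+"""
    c=np.load(n+'.npz'); g=np.arange(-half,half,step); X,Y=np.meshgrid(x+g,y+g,indexing='ij')
    T=c['T_tool_cam']; Rm=R.from_quat(np.roll(c['rot'],-1)).as_matrix()
    p=((np.stack([X,Y,np.full_like(X,z)],-1)-c['pos'])@Rm-T[:3,3])@T[:3,:3]
    r=np.hypot(p[...,0],p[...,1]); th=np.arctan2(r,p[...,2])
    m=[(c['cx']+c['fx']*th*p[...,0]/r).astype(np.float32),(c['cy']+c['fy']*th*p[...,1]/r).astype(np.float32)]
    return cv2.convertScaleAbs(cv2.remap(c['pixels'],*m,1)[:,:,::-1],alpha=2)
E
python3 - <<'E'
from h import *
to(538,337,270); wrist('w2')
a=top('w2',538,337,206,40,.2); b=top('w2',538,337,76,40,.2)
cv2.imwrite('pics/w2top.png',np.hstack([a,b]))
E
```

```text
t 2.57 pos [533.4 347.7 272.8] yaw 90.42 tilt 0.1 F [-1.2 -0.  -1. ] w 0.999 gf 0.0
world d [  4.6 -10.7  -2.8] tool shift mm (now) [ -4.5 -10.7   2.8] turn units tool z 0.07
```

View pics/w2top.png

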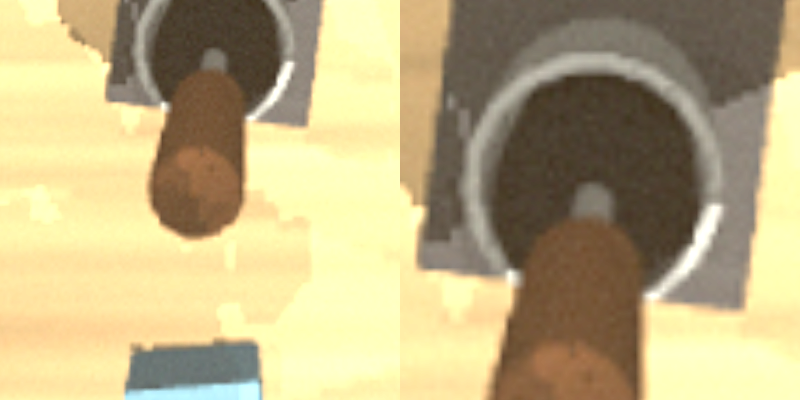

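In the left half (z=206) the handle top is centred at (197,192), which gives (536.4,336.4). In the right half (z=76) the tube rim is centred at about (594,187), near (535.4,335.8). I'll settle and correct.

servo_tool(commands=[[-1, [0, 0, 0], [0, 0, 0]], [-1, [0, 0, 0], [0, 0, 0]], [-1, [0, 0, 0], [0, 0, 0]]])

```text
time_s: 2.87
eef_pos: [535.9, 340.9, 273.3]
ee_rot: [0.0, 0.0, 1.0, -0.0]
force: [-0.0, -0.6, 0.2]
grip_width: 1.0
grip_force: 0.0
```

```bash
python3 - <<'E'
from h import *
to(536,336.5,172)
E
```

```text
t 2.87 pos [535.9 340.9 273.3] yaw 89.99 tilt 0.01 F [-0.  -0.6  0.2] w 1.0 gf 0.0
world d [ 1.000e-01 -4.400e+00 -1.013e+02] tool shift mm (now) [-1.000e-01 -4.400e+00  1.013e+02] turn units tool z -0.0
```

servo_tool(commands=[[-1, [0, -0.0044, 0.01], [0, 0, 0]], [-1, [0, 0, 0.025], [0, 0, 0]], [-1, [0, 0, 0.025], [0, 0, 0]], [-1, [0, 0, 0.025], [0, 0, 0]], [-1, [0, 0, 0.018], [0, 0, 0]], [-1, [0, 0, 0.01], [0, 0, 0]], [-1, [0, 0, 0], [0, 0, 0]], [-1, [0, 0, 0], [0, 0, 0]]])

```text
time_s: 3.53
eef_pos: [536.3, 337.0, 160.8]
ee_rot: [0.0, -0.0, 1.0, 0.0]
force: [0.5, 0.4, 0.7]
grip_width: 0.997
grip_force: 0.0
```

servo_tool(commands=[[1, [0, 0, 0], [0, 0, 0]], [1, [0, 0, 0], [0, 0, 0]], [1, [0, 0, 0], [0, 0, 0]], [1, [0, 0, 0], [0, 0, 0]], [1, [0, 0, 0], [0, 0, 0]], [1, [0, 0, 0], [0, 0, 0]], [1, [0, 0, 0], [0, 0, 0]], [1, [0, 0, 0], [0, 0, 0]], [1, [0, 0, 0], [0, 0, 0]], [1, [0, 0, 0], [0, 0, 0]]], squeeze=60)

```text
time_s: 4.37
eef_pos: [536.0, 337.4, 160.4]
ee_rot: [0.0, -0.001, 1.0, 0.0]
force: [-0.9, -0.3, 4.1]
grip_width: 0.223
grip_force: 58.7
```

```bash
python3 - <<'E'
from h import *
to(536,336.5,160)
E
```

```text
t 4.37 pos [536.  337.4 160.4] yaw 90.06 tilt 0.04 F [-0.9 -0.3  4.1] w 0.223 gf 58.72767090797424
world d [-0.  -0.9 -0.4] tool shift mm (now) [ 0.  -0.9  0.4] turn units tool z 0.01
```

servo_tool(commands=[[1, [0, 0, -0.01], [0, 0, 0]], [1, [0, 0, -0.02], [0, 0, 0]], [1, [0, 0, -0.025], [0, 0, 0]], [1, [0, 0, -0.03], [0, 0, 0]], [1, [0, 0, -0.03], [0, 0, 0]], [1, [0, 0, -0.015], [0, 0, 0]], [1, [0, 0, 0], [0, 0, 0]], [1, [0, 0, 0], [0, 0, 0]]])

```text
time_s: 5.03
eef_pos: [535.7, 337.4, 289.7]
ee_rot: [-0.0, -0.001, 1.0, 0.0]
force: [-0.2, 0.0, -2.3]
grip_width: 0.217
grip_force: 58.7
```

servo_tool(commands=[[1, [-0.0005, -0.0116, 0], [0, 0, 0]], [1, [-0.0015, -0.03, 0], [0, 0, 0]], [1, [-0.0018, -0.037, 0], [0, 0, 0]], [1, [-0.0018, -0.037, 0], [0, 0, 0]], [1, [-0.0018, -0.037, 0], [0, 0, 0]], [1, [-0.0018, -0.037, 0], [0, 0, 0]], [1, [-0.0018, -0.037, 0], [0, 0, 0]], [1, [-0.0015, -0.032, 0], [0, 0, 0]], [1, [-0.0005, -0.016, 0], [0, 0, 0]], [1, [0, -0.004, 0], [0, 0, 0]]])

```text
time_s: 5.87
eef_pos: [548.5, 55.4, 288.2]
ee_rot: [-0.002, 0.001, 1.0, -0.0]
force: [0.2, 0.5, -0.7]
grip_width: 0.219
grip_force: 58.7
```

servo_tool(commands=[[1, [0, 0, 0], [0, 0, 0]], [1, [0, 0, 0], [0, 0, 0]], [1, [0, 0, 0], [0, 0, 0]], [1, [0, 0, 0], [0, 0, 0]]])

```text
time_s: 6.2
eef_pos: [549.0, 59.8, 289.7]
ee_rot: [-0.0, -0.001, 1.0, 0.0]
force: [0.7, 0.3, -0.5]
grip_width: 0.216
grip_force: 58.7
```

```bash
python3 - <<'E'
from h import *
to(549.2,58.8,160.4)
wrist('w3'); c=capture('side'); save(c,'side1'); np.savez('side1.npz',**c)
w=cloud(c); s=sense()
def band(lo,hi):
    q=w.reshape(-1,3); q=q[(abs(q[:,0]-549)<40)&(abs(q[:,1]-59)<40)&(q[:,2]>lo)&(q[:,2]<hi)]
    if len(q)>5: print(lo,hi,len(q),q.mean(0).round(1),q.min(0).round(1),q.max(0).round(1))
for a in ((124,134),(134,150),(150,170),(170,190),(190,210),(215,235),(235,255),(255,275)): band(*a)
a=top('w3',549,59,130,40,.2); b=cv2.resize(c['pixels'][130:290,240:400,::-1],(400,400),interpolation=3)
cv2.imwrite('pics/w3.png',np.hstack([a,b]))
E
```

```text
t 6.2 pos [549.   59.8 289.7] yaw 90.15 tilt 0.03 F [ 0.7  0.3 -0.5] w 0.216 gf 58.74000549316406
world d [   0.2   -1.  -129.3] tool shift mm (now) [ -0.3  -1.  129.3] turn units tool z 0.02
134 150 74 [548.8  74.6 144.3] [530.2  62.  136.1] [569.5  82.3 149.9]
150 170 105 [549.1  73.9 159.8] [530.4  60.1 150.1] [569.5  80.9 169.8]
170 190 126 [549.2  74.6 180.1] [530.5  62.5 170.3] [568.8  81.1 189.9]
190 210 115 [549.   74.7 199.6] [530.6  62.9 190.1] [568.4  81.9 209.2]
215 235 103 [550.   62.7 218.6] [533.1  45.4 215. ] [568.   77.5 234.9]
235 255 31 [549.1  62.1 245.1] [546.   59.8 235.3] [552.6  64.7 254.8]
255 275 35 [550.1  65.4 267.8] [541.7  60.9 256.3] [558.6  70.6 274.9]
```

View pics/w3.png

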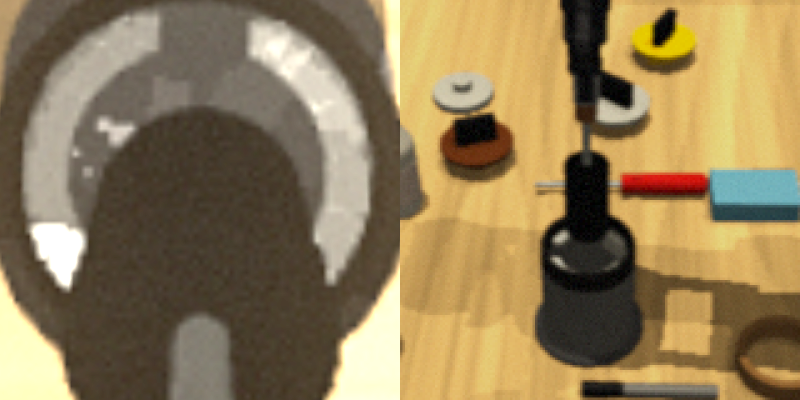

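The views show the brush hanging vertically and centred over the open mouth. Stroke one goes down gently to the floor.

servo_tool(commands=[[1, [0, -0.0015, 0.005], [0, 0, 0]], [1, [0, 0, 0.02], [0, 0, 0]], [1, [0, 0, 0.025], [0, 0, 0]], [1, [0, 0, 0.025], [0, 0, 0]], [1, [0, 0, 0.025], [0, 0, 0]], [1, [0, 0, 0.018], [0, 0, 0]], [1, [0, 0, 0.008], [0, 0, 0]], [1, [0, 0, 0.002], [0, 0, 0]], [1, [0, 0, 0], [0, 0, 0]]])

```text
time_s: 7.05
eef_pos: [549.4, 57.3, 162.3]
ee_rot: [0.0, -0.001, 1.0, -0.0]
force: [-1.0, -0.4, -1.3]
grip_width: 0.222
grip_force: 59.2
```

servo_tool(commands=[[1, [0, 0, 0.001], [0, 0, 0]], [1, [0, 0, 0.001], [0, 0, 0]], [1, [0, 0, 0], [0, 0, 0]]])

```text
time_s: 7.3
eef_pos: [549.4, 57.2, 160.6]
ee_rot: [0.001, -0.001, 1.0, -0.0]
force: [-0.3, 0.8, -0.4]
grip_width: 0.22
grip_force: 59.2
```

servo_tool(commands=[[1, [0, 0, 0.001], [0, 0, 0]], [1, [0, 0, 0], [0, 0, 0]]])

```text
time_s: 7.47
eef_pos: [549.8, 57.2, 160.3]
ee_rot: [0.001, -0.001, 1.0, -0.0]
force: [-1.3, 0.5, 6.4]
grip_width: 0.22
grip_force: 59.7
```

servo_tool(commands=[[1, [0, 0, 0.001], [0, 0, 0]], [1, [0, 0, 0], [0, 0, 0]]])

```text
time_s: 7.63
eef_pos: [550.1, 57.2, 160.3]
ee_rot: [0.002, -0.001, 1.0, -0.0]
force: [-2.6, 0.6, 12.3]
grip_width: 0.218
grip_force: 60.4
```

Floor contact is confirmed. Up to the mouth, down again, then up and clear.

servo_tool(commands=[[1, [0, 0, -0.008], [0, 0, 0]], [1, [0, 0, -0.02], [0, 0, 0]], [1, [0, 0, -0.025], [0, 0, 0]], [1, [0, 0, -0.025], [0, 0, 0]], [1, [0, 0, -0.02], [0, 0, 0]], [1, [0, 0, -0.01], [0, 0, 0]], [1, [0, 0, -0.002], [0, 0, 0]], [1, [0, 0, 0], [0, 0, 0]], [1, [0, 0, 0], [0, 0, 0]]])

```text
time_s: 8.38
eef_pos: [548.8, 57.3, 266.6]
ee_rot: [-0.001, -0.001, 1.0, 0.0]
force: [-0.0, 0.2, -1.2]
grip_width: 0.22
grip_force: 58.9
```

servo_tool(commands=[[1, [0, 0, 0.008], [0, 0, 0]], [1, [0, 0, 0.02], [0, 0, 0]], [1, [0, 0, 0.025], [0, 0, 0]], [1, [0, 0, 0.025], [0, 0, 0]], [1, [0, 0, 0.018], [0, 0, 0]], [1, [0, 0, 0.008], [0, 0, 0]], [1, [0, 0, 0.002], [0, 0, 0]], [1, [0, 0, 0.001], [0, 0, 0]], [1, [0, 0, 0.001], [0, 0, 0]], [1, [0, 0, 0], [0, 0, 0]]])

```text
time_s: 9.22
eef_pos: [549.4, 57.3, 160.4]
ee_rot: [0.0, -0.001, 1.0, -0.0]
force: [-0.1, -0.4, 2.0]
grip_width: 0.218
grip_force: 58.9
```

```bash
python3 - <<'E'
from h import *
to(549.2,58.8,290)
E
```

```text
t 9.22 pos [549.4  57.3 160.4] yaw 90.06 tilt 0.05 F [-0.1 -0.4  2. ] w 0.218 gf 58.94896924495697
world d [ -0.2   1.5 129.6] tool shift mm (now) [ 1.000e-01  1.500e+00 -1.296e+02] turn units tool z 0.01
```

servo_tool(commands=[[1, [0, 0, 0.001], [0, 0, 0]], [1, [0, 0, 0], [0, 0, 0]]])

```text
time_s: 9.38
eef_pos: [549.8, 57.2, 160.3]
ee_rot: [0.001, -0.001, 1.0, -0.0]
force: [-2.5, -0.5, 8.3]
grip_width: 0.214
grip_force: 60.0
```

servo_tool(commands=[[1, [0, 0, -0.01], [0, 0, 0]], [1, [0, 0, -0.02], [0, 0, 0]], [1, [0, 0, -0.026], [0, 0, 0]], [1, [0, 0, -0.03], [0, 0, 0]], [1, [0, 0, -0.03], [0, 0, 0]], [1, [0, 0, -0.013], [0, 0, 0]], [1, [0, 0, -0.003], [0, 0, 0]], [1, [0, 0, 0], [0, 0, 0]]])

```text
time_s: 10.05
eef_pos: [549.2, 57.2, 291.5]
ee_rot: [0.001, -0.001, 1.0, -0.0]
force: [0.3, -0.1, -1.6]
grip_width: 0.218
grip_force: 58.9
```

servo_tool(commands=[[1, [0.0005, 0.012, 0], [0, 0, 0]], [1, [0.0015, 0.03, 0], [0, 0, 0]], [1, [0.0018, 0.037, 0], [0, 0, 0]], [1, [0.0018, 0.037, 0], [0, 0, 0]], [1, [0.0018, 0.037, 0], [0, 0, 0]], [1, [0.0018, 0.037, 0], [0, 0, 0]], [1, [0.0018, 0.037, 0], [0, 0, 0]], [1, [0.0015, 0.032, 0], [0, 0, 0]], [1, [0.0005, 0.016, 0], [0, 0, 0]], [1, [0, 0.005, 0], [0, 0, 0]]])

```text
time_s: 10.88
eef_pos: [534.3, 340.5, 288.8]
ee_rot: [-0.002, -0.002, 1.0, -0.0]
force: [0.6, 0.3, -1.6]
grip_width: 0.218
grip_force: 58.8
```

servo_tool(commands=[[1, [0, 0, 0], [0, 0, 0]], [1, [0, 0, 0], [0, 0, 0]], [1, [0, 0, 0], [0, 0, 0]], [1, [0, 0, 0], [0, 0, 0]], [1, [0, 0, 0], [0, 0, 0]]])

```text
time_s: 11.3
eef_pos: [536.1, 336.3, 291.2]
ee_rot: [0.0, 0.0, 1.0, -0.0]
force: [-1.1, 0.4, -0.9]
grip_width: 0.223
grip_force: 58.8
```

```bash
python3 - <<'E'
from h import *
to(536,337.2,162)
E
```

```text
t 11.3 pos [536.1 336.3 291.2] yaw 89.98 tilt 0.01 F [-1.1  0.4 -0.9] w 0.223 gf 58.82133722305298
world d [-1.000e-01  9.000e-01 -1.292e+02] tool shift mm (now) [  0.2   0.9 129.2] turn units tool z -0.0
```

servo_tool(commands=[[1, [0, 0.0009, 0.01], [0, 0, 0]], [1, [0, 0, 0.02], [0, 0, 0]], [1, [0, 0, 0.02], [0, 0, 0]], [1, [0, 0, 0.015], [0, 0, 0]], [1, [0, 0, 0.015], [0, 0, 0]], [1, [0, 0, 0.015], [0, 0, 0]], [1, [0, 0, 0.015], [0, 0, 0]], [1, [0, 0, 0.012], [0, 0, 0]], [1, [0, 0, 0.006], [0, 0, 0]], [1, [0, 0, 0.001], [0, 0, 0]]])

```text
time_s: 12.13
eef_pos: [535.6, 337.8, 160.9]
ee_rot: [-0.001, -0.0, 1.0, -0.0]
force: [-0.1, -0.5, -1.5]
grip_width: 0.22
grip_force: 59.2
```

servo_tool(commands=[[1, [0, 0, 0.001], [0, 0, 0]], [1, [0, 0, 0.0005], [0, 0, 0]], [1, [0, 0, 0], [0, 0, 0]]])

```text
time_s: 12.38
eef_pos: [536.0, 338.1, 160.7]
ee_rot: [0.0, -0.0, 1.0, 0.0]
force: [-0.3, 0.4, -1.2]
grip_width: 0.22
grip_force: 59.2
```

servo_tool(commands=[[0.2, [0, 0, 0], [0, 0, 0]], [-0.3, [0, 0, 0], [0, 0, 0]], [-1, [0, 0, 0], [0, 0, 0]], [-1, [0, 0, 0], [0, 0, 0]], [-1, [0, 0, 0], [0, 0, 0]], [-1, [0, 0, 0], [0, 0, 0]]])

```text
time_s: 12.88
eef_pos: [535.9, 338.2, 160.6]
ee_rot: [0.0, -0.001, 1.0, 0.0]
force: [1.2, -0.1, -0.2]
grip_width: 1.0
grip_force: 0.0
```

servo_tool(commands=[[-1, [0, 0, -0.01], [0, 0, 0]], [-1, [0, 0, -0.02], [0, 0, 0]], [-1, [0, 0, -0.03], [0, 0, 0]], [-1, [0, 0, -0.03], [0, 0, 0]], [-1, [0, 0, -0.02], [0, 0, 0]], [-1, [0, 0, 0], [0, 0, 0]], [-1, [0, 0, 0], [0, 0, 0]]])

```text
time_s: 13.47
eef_pos: [536.1, 338.2, 271.9]
ee_rot: [0.001, -0.001, 1.0, 0.0]
force: [-1.2, -0.0, -0.9]
grip_width: 0.997
grip_force: 0.0
```

```bash
python3 - <<'E'
from h import *
to(530,-286.5,270,53.5)
c=capture('side'); w=cloud(c).reshape(-1,3)
q=w[(abs(w[:,0]-536)<35)&(abs(w[:,1]-337)<35)]
for lo,hi in((80,95),(140,160),(180,202),(202,212)):
    p=q[(q[:,2]>lo)&(q[:,2]<hi)]; print(lo,len(p),p.mean(0).round(1),p.min(0).round(),p.max(0).round())
E
```

```text
t 13.47 pos [536.1 338.2 271.9] yaw 90.06 tilt 0.15 F [-1.2 -0.  -0.9] w 0.997 gf 0.0
world d [  -6.1 -624.7   -1.9] tool shift mm (now) [   6.8 -624.7    1.3] turn units tool z 6.09
80 325 [535.7 340.2  85.4] [516. 317.  80.] [556. 359.  95.]
140 65 [535.2 344.7 150.7] [526. 338. 141.] [544. 348. 160.]
180 85 [535.6 344.6 191.2] [526. 339. 180.] [545. 348. 202.]
202 82 [536.  340.2 205.3] [527. 334. 202.] [545. 347. 209.]
```

Brush is standing upright in its holder (top at 206). Now to the cap.

servo_tool(commands=[[-1, [0, -0.015, 0], [0, 0, 0]], [-1, [0, -0.03, 0], [0, 0, 0]], [-1, [0.001, -0.039, 0], [0, 0, 0]], [-1, [0.001, -0.039, 0], [0, 0, 0]], [-1, [0.001, -0.039, 0], [0, 0, 0]], [-1, [0.001, -0.039, 0], [0, 0, 0]], [-1, [0.001, -0.039, 0], [0, 0, 0]], [-1, [0.001, -0.039, 0], [0, 0, 0]], [-1, [0, -0.039, 0], [0, 0, 0]], [-1, [0, -0.039, 0], [0, 0, 0]]])

```text
time_s: 14.35
eef_pos: [529.4, -20.6, 269.4]
ee_rot: [-0.001, -0.001, 1.0, 0.0]
force: [0.6, -0.4, 0.2]
grip_width: 1.001
grip_force: 0.0
```

servo_tool(commands=[[-1, [0, -0.039, 0], [0, 0, 0]], [-1, [0, -0.039, 0], [0, 0, 0]], [-1, [0, -0.039, 0], [0, 0, 0]], [-1, [0, -0.039, 0], [0, 0, 0]], [-1, [0, -0.039, 0], [0, 0, 0]], [-1, [0, -0.039, 0], [0, 0, 0]], [-1, [0, -0.025, 0], [0, 0, 0]], [-1, [0, -0.008, 0.02], [0, 0, 0]], [-1, [0, 0, 0.03], [0, 0, 0]], [-1, [0, 0, 0.02], [0, 0, 0]]])

```text
time_s: 15.18
eef_pos: [529.3, -286.0, 196.7]
ee_rot: [-0.002, 0.0, 1.0, 0.001]
force: [-0.4, 0.1, 0.2]
grip_width: 0.998
grip_force: 0.0
```

servo_tool(commands=[[-1, [0, 0, 0], [0, 0, 0.8]], [-1, [0, 0, 0], [0, 0, 1]], [-1, [0, 0, 0], [0, 0, 1]], [-1, [0, 0, 0], [0, 0, 1]], [-1, [0, 0, 0], [0, 0, 1]], [-1, [0, 0, 0], [0, 0, 0.8]], [-1, [0, 0, 0], [0, 0, 0.4]], [-1, [0, 0, 0], [0, 0, 0.1]], [-1, [0, 0, 0], [0, 0, 0]], [-1, [0, 0, 0], [0, 0, 0]]])

```text
time_s: 16.02
eef_pos: [530.3, -285.7, 199.9]
ee_rot: [-0.001, 0.313, 0.95, 0.0]
force: [-1.3, -0.3, 0.3]
grip_width: 0.999
grip_force: 0.0
```

```bash
python3 - <<'E'
from h import *
to(530,-286.5,60,53.5); wrist('w4')
cv2.imwrite('pics/w4.png',np.hstack([top('w4',530,-286.5,62,50,.25),top('w4',530,-286.5,28,60,.3)]))
E
```

```text
t 16.02 pos [ 530.3 -285.7  199.9] yaw 53.54 tilt 0.07 F [-1.3 -0.3  0.3] w 0.999 gf 0.0
world d [  -0.3   -0.8 -139.9] tool shift mm (now) [ -0.4  -0.8 139.9] turn units tool z 0.01
```

View pics/w4.png

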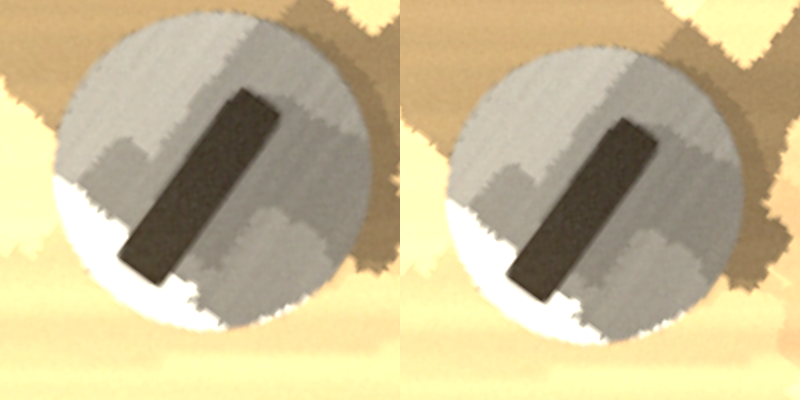

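The enlarged view shows the bar corners at (243,88), (281,115), (158,287) and (119,258). That gives a bar angle of about -36° and a cap centre near (528,-287). I'll correct, descend and grip.

servo_tool(commands=[[-1, [0.001, -0.002, 0.01], [0, 0, -0.09]], [-1, [0, 0, 0.03], [0, 0, 0]], [-1, [0, 0, 0.035], [0, 0, 0]], [-1, [0, 0, 0.035], [0, 0, 0]], [-1, [0, 0, 0.03], [0, 0, 0]], [-1, [0, 0, 0.018], [0, 0, 0]], [-1, [0, 0, 0.008], [0, 0, 0]], [-1, [0, 0, 0.003], [0, 0, 0]], [-1, [0, 0, 0], [0, 0, 0]], [-1, [0, 0, 0], [0, 0, 0]]])

```text
time_s: 16.9
eef_pos: [529.1, -287.3, 32.7]
ee_rot: [0.001, 0.309, 0.951, -0.0]
force: [-0.5, 0.7, 0.4]
grip_width: 0.996
grip_force: 0.0
```

servo_tool(commands=[[1, [0, 0, 0], [0, 0, 0]], [1, [0, 0, 0], [0, 0, 0]], [1, [0, 0, 0], [0, 0, 0]], [1, [0, 0, 0], [0, 0, 0]], [1, [0, 0, 0], [0, 0, 0]], [1, [0, 0, 0], [0, 0, 0]], [1, [0, 0, 0], [0, 0, 0]], [1, [0, 0, 0], [0, 0, 0]], [1, [0, 0, 0], [0, 0, 0]], [1, [0, 0, 0], [0, 0, 0]]], squeeze=100)

```text
time_s: 17.73
eef_pos: [528.6, -287.0, 31.7]
ee_rot: [0.0, 0.309, 0.951, -0.0]
force: [-0.4, 0.1, 3.8]
grip_width: 0.147
grip_force: 97.9
```

```bash
python3 - <<'E'
from h import *
to(549.2,58.8,180,87)
E
```

```text
t 17.73 pos [ 528.6 -287.    31.7] yaw 54.0 tilt 0.03 F [-0.4  0.1  3.8] w 0.147 gf 97.91217684745789
world d [ 20.6 345.8 148.3] tool shift mm (now) [ 186.6  291.8 -148.4] turn units tool z -5.5
```

servo_tool(commands=[[1, [0, 0, -0.01], [0, 0, 0]], [1, [0, 0, -0.025], [0, 0, 0]], [1, [0, 0, -0.035], [0, 0, -0.5]], [1, [0, 0, -0.035], [0, 0, -1]], [1, [0, 0, -0.03], [0, 0, -1]], [1, [0, 0, -0.015], [0, 0, -1]], [1, [0, 0, -0.005], [0, 0, -1]], [1, [0, 0, 0], [0, 0, -0.7]], [1, [0, 0, 0], [0, 0, -0.3]], [1, [0, 0, 0], [0, 0, 0]]])

```text
time_s: 18.57
eef_pos: [528.3, -286.6, 186.6]
ee_rot: [-0.0, 0.026, 1.0, 0.0]
force: [0.5, -1.0, -0.9]
grip_width: 0.148
grip_force: 97.7
```

servo_tool(commands=[[1, [0, 0.012, 0], [0, 0, 0]], [1, [0, 0.028, 0], [0, 0, 0]], [1, [-0.0006, 0.04, 0], [0, 0, 0]], [1, [-0.0006, 0.04, 0], [0, 0, 0]], [1, [-0.0006, 0.04, 0], [0, 0, 0]], [1, [-0.0006, 0.04, 0], [0, 0, 0]], [1, [-0.0006, 0.04, 0], [0, 0, 0]], [1, [0, 0.04, 0], [0, 0, 0]], [1, [0, 0.035, 0], [0, 0, 0]], [1, [0, 0.02, 0], [0, 0, 0]]])

```text
time_s: 19.4
eef_pos: [548.1, 51.8, 186.6]
ee_rot: [-0.0, 0.025, 1.0, 0.0]
force: [0.8, -0.8, -1.2]
grip_width: 0.149
grip_force: 98.0
```

servo_tool(commands=[[1, [0, 0.01, 0], [0, 0, 0]], [1, [0, 0.0014, 0], [0, 0, 0]], [1, [0, 0, 0], [0, 0, 0]], [1, [0, 0, 0], [0, 0, 0]], [1, [0, 0, 0], [0, 0, 0]], [1, [0, 0, 0], [0, 0, 0]], [1, [0, 0, 0], [0, 0, 0]]])

```text
time_s: 19.98
eef_pos: [549.7, 58.1, 186.5]
ee_rot: [-0.0, 0.027, 1.0, -0.0]
force: [-0.6, -0.8, -1.9]
grip_width: 0.145
grip_force: 98.0
```

```bash
python3 - <<'E'
from h import *
to(549.2,58.8,150,87.1)
s,cw=wrist('w5')
for n in('side','scene'):
    c=capture(n); np.savez(n+'2.npz',**c); w=cloud(c).reshape(-1,3)
    q=w[(abs(w[:,0]-549)<60)&(abs(w[:,1]-59)<60)]
    f=s['eef_pos'][2]-31.7; print('foot',f)
    for nm,lo,hi in(('flange',f+21,f+31),('bar',f+35,f+65),('ring',112,121)):
        p=q[(q[:,2]>lo)&(q[:,2]<hi)]
        if len(p)>5:
            (x,y),r=cv2.minEnclosingCircle(p[:,:2].astype(np.float32)); print(n,nm,len(p),round(x,1),round(y,1),round(r,1),p[:,:3].min(0).round(1),p.max(0).round(1))
z=s['eef_pos'][2]
a=top('w5',549,59,z-31.7+28,60,.3)
c=np.load('side2.npz'); b=cv2.resize(c['pixels'][150:290,240:380,::-1],(400,400),interpolation=3)
cv2.imwrite('pics/w5.png',np.hstack([a,b]))
E
```

```text
t 19.98 pos [549.7  58.1 186.5] yaw 86.93 tilt 0.0 F [-0.6 -0.8 -1.9] w 0.145 gf 97.97547340393066
world d [ -0.5   0.7 -36.5] tool shift mm (now) [ 0.5  0.7 36.5] turn units tool z -0.03
foot 154.7653343538385
side flange 586 549.4 59.0 45.3 [506.   22.8 176.3] [594.2 103.7 185.7]
side bar 224 550.3 61.2 24.7 [526.2  47.8 189.8] [575.   80.6 219.3]
side ring 225 548.9 59.5 46.0 [504.2  27.2 112.1] [594.  105.  120.7]
foot 154.7653343538385
scene flange 412 552.0 59.5 46.3 [513.4  16.1 175.9] [597.1 104.1 185.5]
scene bar 176 552.3 59.2 25.8 [526.7  39.9 189.8] [577.9  78.5 219.7]
scene ring 145 551.9 59.9 45.8 [516.9  14.9 112.2] [597.6 103.7 118.7]
```

View pics/w5.png

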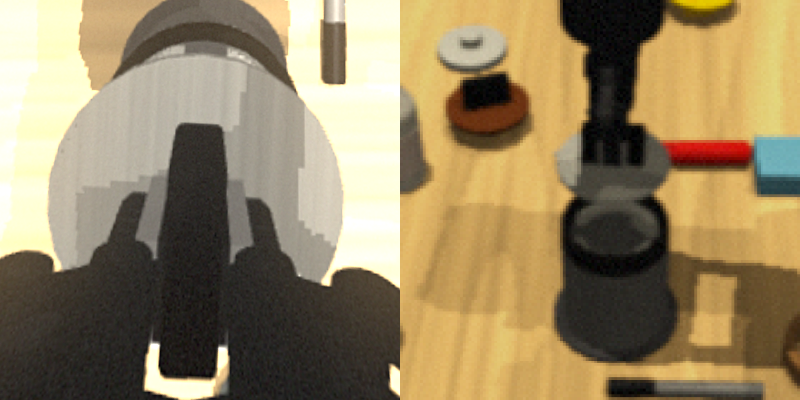

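The wrist and side views show the cap level over the mouth. Flange and ring centres agree within 0.5 mm in both fixed cameras. Descending until the stub is in the hole.

servo_tool(commands=[[1, [0.0003, 0.0004, 0.005], [0, 0, -0.03]], [1, [0, 0, 0.015], [0, 0, 0]], [1, [0, 0, 0.015], [0, 0, 0]], [1, [0, 0, 0.01], [0, 0, 0]], [1, [0, 0, 0.006], [0, 0, 0]], [1, [0, 0, 0.004], [0, 0, 0]], [1, [0, 0, 0], [0, 0, 0]]])

```text
time_s: 20.72
eef_pos: [549.2, 59.3, 131.0]
ee_rot: [-0.0, 0.025, 1.0, 0.0]
force: [-0.1, -0.6, -2.8]
grip_width: 0.147
grip_force: 98.0
```

servo_tool(commands=[[1, [0, 0, 0.003], [0, 0, 0]], [1, [0, 0, 0.002], [0, 0, 0]], [1, [0, 0, 0], [0, 0, 0]]])

```text
time_s: 20.97
eef_pos: [549.7, 59.3, 126.8]
ee_rot: [0.001, 0.025, 1.0, -0.0]
force: [-1.1, -0.5, -0.0]
grip_width: 0.148
grip_force: 98.4
```

servo_tool(commands=[[1, [0, 0, 0.002], [0, 0, 0]], [1, [0, 0, 0.002], [0, 0, 0]], [1, [0, 0, 0], [0, 0, 0]]])

```text
time_s: 21.22
eef_pos: [549.7, 59.3, 122.8]
ee_rot: [0.001, 0.025, 1.0, 0.0]
force: [-0.3, -0.7, 3.2]
grip_width: 0.146
grip_force: 98.8
```

The lugs are in the notches, with only spring force showing. Pushing on.

servo_tool(commands=[[1, [0, 0, 0.002], [0, 0, 0]], [1, [0, 0, 0.002], [0, 0, 0]], [1, [0, 0, 0.002], [0, 0, 0]], [1, [0, 0, 0], [0, 0, 0]]])

```text
time_s: 21.55
eef_pos: [549.8, 59.3, 116.6]
ee_rot: [0.001, 0.025, 1.0, -0.0]
force: [1.6, -0.5, 6.6]
grip_width: 0.141
grip_force: 99.2
```

servo_tool(commands=[[1, [0, 0, 0.001], [0, 0, 0]], [1, [0, 0, 0.001], [0, 0, 0]], [1, [0, 0, 0], [0, 0, 0]]])

```text
time_s: 21.8
eef_pos: [549.8, 59.3, 114.8]
ee_rot: [0.001, 0.025, 1.0, -0.0]
force: [-0.3, -0.5, 7.3]
grip_width: 0.148
grip_force: 99.4
```

servo_tool(commands=[[1, [0, 0, 0.001], [0, 0, 0]], [1, [0, 0, 0], [0, 0, 0]]])

```text
time_s: 21.97
eef_pos: [549.8, 59.3, 114.7]
ee_rot: [0.001, 0.025, 1.0, -0.0]
force: [-3.2, -0.1, 14.5]
grip_width: 0.147
grip_force: 100.1
```

Bottomed out on the collar. Easing slightly, then twisting 90° clockwise (+z of the tool).

servo_tool(commands=[[1, [0, 0, -0.0008], [0, 0, 0.3]], [1, [0, 0, 0], [0, 0, 0.7]], [1, [0, 0, 0], [0, 0, 0.8]], [1, [0, 0, 0], [0, 0, 0.8]], [1, [0, 0, 0], [0, 0, 0.8]], [1, [0, 0, 0], [0, 0, 0.8]], [1, [0, 0, 0], [0, 0, 0.8]]])

```text
time_s: 22.55
eef_pos: [550.0, 59.3, 114.9]
ee_rot: [0.001, 0.284, 0.959, 0.0]
force: [0.7, -0.2, 6.2]
grip_width: 0.148
grip_force: 99.4
```

```bash
python3 -c "
from h import *
to(549.8,59.3,114.7,-3); print(sense()['wrist_torque'],sense()['joints'])"
```

```text
t 22.55 pos [550.   59.3 114.9] yaw 56.97 tilt 0.11 F [ 0.7 -0.2  6.2] w 0.148 gf 99.35774803161621
world d [-0.2 -0.  -0.2] tool shift mm (now) [ 0.1 -0.1  0.2] turn units tool z 10.0
[ 0.17020964 -0.01296575  0.17636312] [-1.04378105e-01  4.88648768e-01  1.56355267e+00 -6.50798587e-05
  1.08748638e+00 -1.09873721e+00]
```

servo_tool(commands=[[1, [0, 0, 0], [0, 0, 0.8]], [1, [0, 0, 0], [0, 0, 0.8]], [1, [0, 0, 0], [0, 0, 0.8]], [1, [0, 0, 0], [0, 0, 0.8]], [1, [0, 0, 0], [0, 0, 0.8]], [1, [0, 0, 0], [0, 0, 0.8]], [1, [0, 0, 0], [0, 0, 0.8]]])

```text
time_s: 23.13
eef_pos: [550.0, 59.3, 114.9]
ee_rot: [0.001, 0.549, 0.836, 0.0]
force: [-0.4, 0.3, 8.2]
grip_width: 0.147
grip_force: 99.4
```

servo_tool(commands=[[1, [0, 0, 0], [0, 0, 0.8]], [1, [0, 0, 0], [0, 0, 0.8]], [1, [0, 0, 0], [0, 0, 0.8]], [1, [0, 0, 0], [0, 0, 0.8]], [1, [0, 0, 0], [0, 0, 0.8]], [1, [0, 0, 0], [0, 0, 0.4]], [1, [0, 0, 0.0005], [0, 0, 0]], [1, [0, 0, 0.001], [0, 0, 0]], [1, [0, 0, 0], [0, 0, 0]], [1, [0, 0, 0], [0, 0, 0]]])

```text
time_s: 23.97
eef_pos: [550.0, 59.2, 114.7]
ee_rot: [0.001, 0.724, 0.689, 0.001]
force: [-4.9, -0.9, 19.1]
grip_width: 0.145
grip_force: 101.0
```

```bash
python3 - <<'E'
from h import *
to(549.8,59.3,114.7,-3); print(sense()['wrist_torque'])
s,c=wrist('w6'); z=s['eef_pos'][2]
d=capture('side'); save(d,'side3'); w=cloud(d).reshape(-1,3); q=w[(abs(w[:,0]-549)<46)&(abs(w[:,1]-59)<46)]
h=np.histogram(q[:,2],np.arange(96,150,2)); print(dict(zip(h[1],h[0])))
p=q[(q[:,2]>125)&(q[:,2]<148)]; 
b=cv2.resize(d['pixels'][180:280,265:365,::-1],(400,400),interpolation=3)
cv2.imwrite('pics/w6.png',np.hstack([cv2.convertScaleAbs(cv2.resize(c['pixels'][:,120:520,::-1],(400,400)),alpha=2),cv2.convertScaleAbs(b,alpha=1.8)]))
E
```

```text
t 23.97 pos [550.   59.2 114.7] yaw -2.83 tilt 0.15 F [-4.9 -0.9 19.1] w 0.145 gf 100.97907543182373
world d [-0.2  0.1  0. ] tool shift mm (now) [ 0.1 -0.3 -0. ] turn units tool z 0.03
[-0.01691345  0.71198336 -0.18439903]
{np.int64(96): np.int64(30), np.int64(98): np.int64(21), np.int64(100): np.int64(22), np.int64(102): np.int64(28), np.int64(104): np.int64(21), np.int64(106): np.int64(23), np.int64(108): np.int64(89), np.int64(110): np.int64(318), np.int64(112): np.int64(146), np.int64(114): np.int64(10), np.int64(116): np.int64(4), np.int64(118): np.int64(8), np.int64(120): np.int64(6), np.int64(122): np.int64(14), np.int64(124): np.int64(6), np.int64(126): np.int64(15), np.int64(128): np.int64(10), np.int64(130): np.int64(12), np.int64(132): np.int64(7), np.int64(134): np.int64(13), np.int64(136): np.int64(11), np.int64(138): np.int64(14), np.int64(140): np.int64(9), np.int64(142): np.int64(23), np.int64(144): np.int64(56), np.int64(146): np.int64(30)}
```

View pics/w6.png

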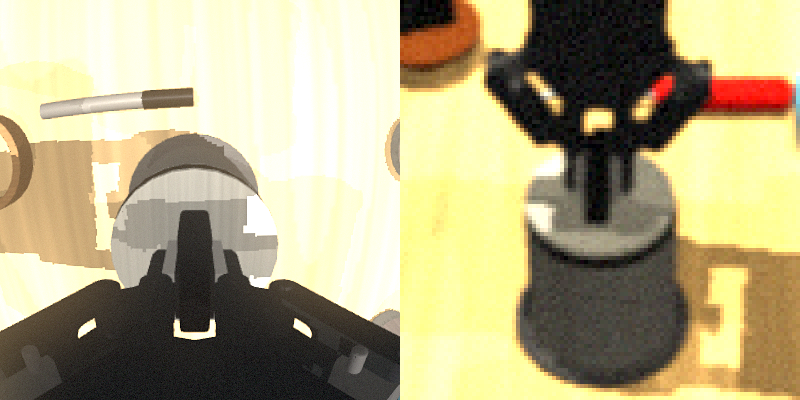

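The pictures show the cap turned a quarter: the bar runs along world y, the flange top is at about 111 mm (83+28) and the ring is flush. The arm presses with about 19 N. Handing in.

```bash
python3 -c "
from rig import *
print(finish_job())"
```

```text
the job is handed in; nothing more can be done
None
```

I brushed the pot with two full strokes, stood the brush back in its holder, and fitted the cap with a 90° clockwise twist. The job is handed in at about 24 s, with the arm still gripping the cap and pressing it fully home at about 19 N.

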